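# Free the stuck inlet cap of a charging-station tester

### The job

The large round seal cap on the tester's panel is stuck to its gasket: take the brush from its stand, dip its tip well down into the open grease pot, then touch the tip to the seam at the front of the large cap (the side away from its hinge), and put the brush back upright in its stand. Then pull the cap up by its handle until the seal breaks, without letting it fly wide open, and finish while still holding it in the gripper, slightly and steadily open with a gap of about 30 mm at its front edge. Leave the small cap shut, and the pot and everything else standing where they are.

Things in the scene. Friction and masses are not known exactly. Their poses are not given: they have to be found in the camera images.
- tester: Rugged black instrument case without lid, 280 (x) by 380 (y) mm, with a pale flat panel on top 130 mm above the table; fixed. Origin: centre of the underside; x points away from the robot at yaw 0, z up. Its yaw varies up to about 0.3 rad.
- inlet: Round bright metal flange fixed on the panel, radius 76 mm, 14 mm high, carrying the large black seal cap (radius 54 mm, concentric, 16 mm thick, from 1 to 17 mm above the flange's top), so a ledge 22 mm wide shows around the cap. Origin: centre of the flange's underside on the panel, at (-10, -85, 130) mm in the tester's frame; axes parallel to the tester's; the cap's hinge is on the +x side, its front edge at x = -54 mm.
- cap (a joint): Hinge angle of the large cap, rad: 0 shut, growing as the front edge rises (turning about the inlet's +y axis), stop at 0.7. The front edge is 120 mm from the hinge axis: 0.25 rad is a gap of about 30 mm. The seal sticks: it takes about 15 N upward at the handle to start it, and the pull dies away to a few newtons once the cap is past about 0.1 rad, and the cap falls shut and seals again if let go.
- cap_handle (a point): Middle of the large cap's bail handle: a round black bar 14 mm thick running along the inlet's y axis, 50 mm free length between its two posts (posts 14 mm thick, at y = +-32 mm), its centre 34 mm above the cap's top. When shut it lies at (-34, 0, 65) mm in the inlet's frame. Moves with the cap.
- cap_hinge (a point): Point on the large cap's hinge axis (axis along the inlet's y), at (66, 0, 18) mm in the inlet's frame. The handle bar is 100 mm in front of and 47 mm above it when the cap is shut.
- seam_front (a point): Foremost point of the seam between the large cap and the flange, on the flange's top, at (-56, 0, 14) mm in the inlet's frame. The bare ledge reaches from here 20 mm further to the inlet's -x.
- brush: Upright brush, 150 mm long, 60 g, hanging by its collar in the stand. From below: stiff dark bristle tip 14 mm across, steel neck, black collar 48 mm across (80 to 86 mm above the tip), square wooden handle 20 by 20 mm, its sides parallel to the brush's and the stand's x and y axes. Origin: centre of the tip's end; z points up the handle. A hard press on the tip swivels it in the grip; touch lightly.
- brush_tip (a point): Centre of the end of the brush's tip, its lowest point (same as the brush's origin).
- brush_grip (a point): Point on the axis of the brush's handle, 115 mm above the tip: the place to grip it.
- stand: Grey square block, 66 by 66 mm, 95 mm high, fixed, with a square blind hole 32 mm wide in its top, sides parallel to the block's, 88 mm deep. Origin: centre of its underside. The brush hangs in it with the collar on the block's top, its tip 15 mm above the table. Stand and pot swap places from start to start.
- pot: Small open round metal grease pot, rim radius 42 mm, walls 4 mm, 60 mm high, narrowing a little to the foot, 350 g, loose. Origin: centre of its underside.
- aux_cap (a joint): Hinge angle of the small round black cap (radius 22 mm, with a short tab) on its metal ring on the panel, at (-90, 30) mm in the tester's frame: 0 shut. Leave it.
- multimeter: Bystander: grey hand-held meter lying on the table, 160 by 80 by 34 mm, origin at the centre of its underside.
- tape: Bystander: black roll of tape lying flat, 90 mm across, 20 mm high, origin at the centre of its underside.
- screwdriver: Bystander: screwdriver lying on the table near the robot.
Things that resemble listed ones, but are neither listed nor needed, are in the scene too. What is meant by the brush is not turquoise, and is the smaller of those in its own colour. Leave any pink look-alike of the pot alone.

How it is judged:
By the outcome, as a careful person would: the job done as asked, in the order asked, and still so for the second after the job is handed in, while the arm keeps its last pose, push and grip.
It also fails if it takes over 64 s, if anything falls off the work surface, if the arm or the gripper's body presses on something with over 40 N, if the wrist force passes 120 N, or if a joint passes its speed limit or range.

### The arm

A 7-joint arm with a two-finger parallel gripper is mounted at the origin on the work surface. World frame = base frame: x ahead of the robot, y to its left, z up, the work surface at z = 0. Lengths are in mm, angles in rad, forces in N, time in s.
With the tool pointing down it reaches from about 350 to 900 mm from the base axis. Payload 8.1 kg.
Tool frame: the origin (TCP) lies at the very end of the fingers, on their centre line; the grasp point (between the pads) lies 19 mm behind it; z points along the fingers, y is the direction in which the jaws open and shut (so a half turn about z gives the same grasp; the last joint's range is limited). The gripper opens to 92 mm and grips with 3 to 60 N. Pads are 19 mm wide; open, the fingers measure 130 mm over their backs; the gripper's body (75 mm by 190 mm) begins 47 mm behind the grasp point.
Start: joints at [1.022, 0.434, 0.025, 1.573, -0.012, 1.134, -0.075], TCP at [269.467, -563.941, 226.742] pointing down, gripper open.
Joint ranges: [-2.62, 2.62], [-0.44, 2.09], [-1.27, 1.32], [0.08, 2.57], [-1.32, 4.46], [0.12, 2], [-2.74, 2.74]. Speed limits (rad/s): [2.22, 2.22, 3.01, 3.01, 3.14, 3.14, 3.14].

### API

Orientations are given as a unit quaternion [w, x, y, z].
In Python, from workcell import state, capture, camera_model, close_job gives the robot as it stands.
- The arm moves only by the shell command python3 -m inch 'ROWS' [FORCE]. ROWS is a JSON object of lists of equal length, an entry for each row: "gripper": the finger opening in m, from 0 to 0.0918; "offset": the shift along the tool's x, y, z in m, a list of three; "turn": the turn, a rotation vector about the tool's x, y, z in rad, a list of three. In form: {"gripper": [gripper, ...], "offset": [[x, y, z], ...], "turn": [[rx, ry, rz], ...]}. A call has 1 to 20 rows; each row shifts and turns the commanded pose from where the row before left it, along the tool's axes as they then stand; what a row does not reach is not made up. A row lasts 1/10 s, in which the tool goes at most 50 mm and 8.59 degrees, less where a joint would pass 70% of its speed; a pose out of reach is approached as far as the arm can. A call is refused whole if a number of a shift passes 0.05 or a number of a turn 0.15, either way. A call with a gripper value outside its range is refused whole. The fingers move at their own pace and stop on an object; FORCE is the grip in N (left out, the last holds). Time passes only in rows, so rows that do not move let the fingers close. It gives the time, the measured TCP pose, the force and the opening at its end, in the units of the state.
- state(): the state, without advancing time (a new reading comes with each control period).
- capture(name): name is "scene" or "top" or "wrist"; returns (picture, depth): 480x640x3 uint8, red, green, blue; 480x640 float32, mm along the optical axis (not along the pixel's ray), 0 where there is no reading.
- camera_model(name): a dict with "fx", "fy", "cx", "cy" (pixels), "T" (4x4, takes a point from camera to world coordinates). Camera axes: x right, y down, z forward; pixel columns grow to the right and rows downward; lengths in mm; the calibration is good to about 2 mm. A picture is of the moment at which its call begins: read the wrist's pose just before it. camera_model takes no time and is no camera call; for the wrist camera it gives the pose at the moment of the call.
- close_job(): hands the job in, once; it reports no verdict.
The state is a dict: "t": time; "joints": joint angles; "joint_vel": joint speeds; "joint_torque": joint torques, N m; "tool_pos": TCP position; "tool_rot": TCP orientation; "wrist_force": force on the tool from outside, world axes, zero at the start; "wrist_torque": the same for the moment, N m; "gripper_width": finger opening in mm.
Only numpy, scipy, OpenCV 4.12 (cv2) and the standard library are available. Lean on these libraries where they do the work, as an engineer would, in place of code of your own. Each camera call takes 0.05 s, during which the arm holds its last target. There are 200 camera calls.

## Working session

There is one attempt and no reset: what is moved stays moved. The work goes in short steps, Python scripts to look and compute and a shell command to move; the robot and the scene stay as the last step left them, time stands still between calls to the robot, and variables do not carry over. Pictures are saved under pics/ and viewed, about 8 in all and at most 12, crops included, and the job is handed in when it is done.

```bash
mkdir -p pics; ls; cat > h.py <<'E'
import numpy as np, cv2
from workcell import state, capture, camera_model, close_job
def snap(cam,name):
    m=camera_model(cam); p,d=capture(cam)
    cv2.imwrite(f'pics/{name}.png',p[:,:,::-1]); np.savez(f'pics/{name}.npz',p=p,d=d,T=m['T'],k=[m['fx'],m['fy'],m['cx'],m['cy']])
def pts(name):
    z=np.load(f'pics/{name}.npz'); d=z['d']; fx,fy,cx,cy=z['k']
    v,u=np.mgrid[:480,:640]
    P=np.stack([(u-cx)/fx*d,(v-cy)/fy*d,d],-1)@z['T'][:3,:3].T+z['T'][:3,3]
    P[d==0]=np.nan
    return P,z['p']
E
python3 - <<'E'
from h import *
print(state())
snap('scene','s0'); snap('top','t0')
print(camera_model('top')['T'])
E
```

```text
pics
{'t': 0.0, 'joints': array([ 1.02239728,  0.43517155,  0.02495523,  1.5740964 , -0.01159491,
        1.13400367, -0.07510915]), 'joint_vel': array([ 0.00146459,  0.00011399,  0.00063983, -0.00012952,  0.00106201,
       -0.00071211, -0.0014026 ]), 'joint_torque': array([ 9.20089260e-04, -6.67841077e+01,  9.85518470e-01, -3.14460576e+01,
       -6.06235326e-02,  4.27929929e-02,  1.62381243e-04]), 'tool_pos': array([ 269.2217924 , -563.47495871,  225.97699287]), 'tool_rot': array([-7.30167092e-04,  9.75267008e-01,  2.21028675e-01, -2.35057449e-04]), 'wrist_force': array([-0.15527104,  0.51913607,  0.00321089]), 'wrist_torque': array([ 0.02397595, -0.03763116, -0.00875748]), 'gripper_width': 91.53915825353623}
[[ 2.73949771e-02 -9.83465450e-01  1.79011797e-01  3.08483387e+02]
 [-9.99596552e-01 -2.82949502e-02 -2.47571005e-03 -1.14875817e+02]
 [ 7.49990517e-03 -1.78871753e-01 -9.83843813e-01  1.19346354e+03]
 [ 0.00000000e+00  0.00000000e+00  0.00000000e+00  1.00000000e+00]]
```

View pics/t0.png

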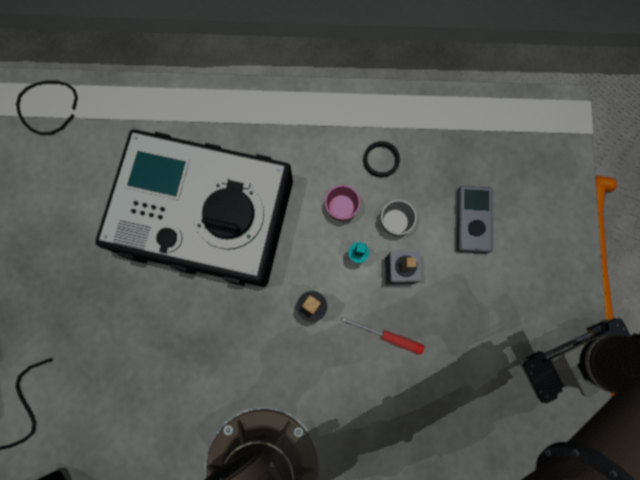

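View pics/s0.png

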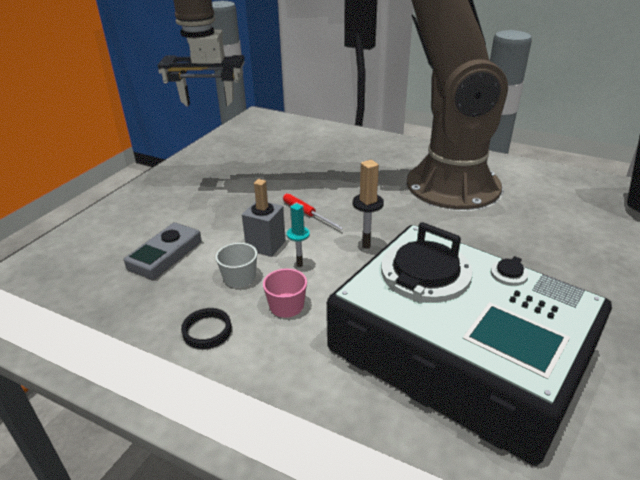

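The top picture shows the brush in the grey stand at (407,263), the grey pot at (397,218), the pink pot at (342,203), the turquoise brush at (358,252) and the larger free-standing brush at (311,306). The cap handle is at about (222,233). The scene picture confirms that the brush in the stand is the smaller wooden one.

```bash
python3 - <<'E'
from h import *
P,img=pts('t0')
def reg(u0,u1,v0,v1,z0,z1):
    p=P[v0:v1,u0:u1].reshape(-1,3); p=p[np.isfinite(p).all(1)]; return p[(p[:,2]>z0)&(p[:,2]<z1)]
def rect(p):
    r=cv2.minAreaRect(p[:,:2].astype(np.float32)); return np.round(r[0],1),np.round(r[1],1),round(r[2],2)
print('table',np.median(reg(430,450,180,280,-30,30)[:,2]))
for n,a in dict(tester=(85,300,120,295,120,140),stand=(375,435,240,295,88,99),brushtop=(375,435,240,295,155,175),collar=(375,435,240,295,99,108),pot=(372,422,195,243,52,66),pink=(320,365,178,230,45,80),turq=(342,374,235,270,60,300),big=(285,335,280,330,60,400),bar=(190,260,170,260,185,206),captop=(190,260,170,250,157,165),flange=(180,275,160,260,140,149)).items():
    p=reg(*a); 
    if len(p)>3: print(n,len(p),rect(p),np.round(p.mean(0),1),np.round(p.max(0),1))
p=reg(372,422,195,243,52,66)
# circle fit
A=np.c_[2*p[:,:2],np.ones(len(p))];s=np.linalg.lstsq(A,(p[:,:2]**2).sum(1),rcond=None)[0];print('potfit',s[:2],np.sqrt(s[2]+s[0]**2+s[1]**2))
# scene view too
P,img=pts('s0')
for n,a in dict(stand=(235,295,170,260,90,99),brush=(235,280,170,215,155,175),pot=(210,262,235,295,54,66),bar=(410,470,215,260,185,206),turq=(285,315,200,270,40,300),big=(350,390,155,255,60,400)).items():
    p=reg(*a)
    if len(p)>3: print('S',n,len(p),rect(p),np.round(p.mean(0),1),np.round(p.max(0),1))
E
```

```text
table 0.3539426956308489
tester 16256 (array([570.2, 164.7]), array([377.3, 277.8]), 78.86) [571.5 178.7 130.5] [737.8 373.2 140. ]
stand 535 (array([ 447.7, -306.6]), array([65.6, 67.6]), 1.48) [ 446.3 -305.2   95.3] [ 481.2 -272.    98.9]
brushtop 100 (array([ 447.4, -306.1]), array([19.7, 19.8]), 89.99) [ 447.3 -306.   164.9] [ 457.3 -296.3  173.7]
collar 207 (array([ 447. , -306.3]), array([64.5, 63.7]), 1.51) [ 444.4 -301.7  101.7] [ 480.1 -274.8  107.5]
pot 240 (array([ 567.2, -297.4]), array([80.8, 82.8]), 47.14) [ 571.  -299.    59.1] [ 609.1 -256.5   65.5]
pink 282 (array([ 600. , -165.5]), array([81.2, 81.9]), 51.86) [ 607.3 -167.1   57.3] [ 642.2 -125.3   66. ]
turq 360 (array([ 477.4, -202.6]), array([46.3, 46.8]), 45.74) [ 474.4 -201.4  106.1] [ 501.5 -180.1  156.9]
big 769 (array([ 352.9, -101.1]), array([65.9, 64.3]), 1.99) [ 351.6 -101.9  144.3] [386.  -68.8 213.2]
bar 256 (array([511.2,  90.1]), array([76.6, 14.2]), 78.9) [510.1  88.8 200.7] [523.2 127.4 205.9]
captop 1692 (array([554. ,  85.3]), array([126.9, 106.1]), 10.96) [550.5  81.2 161.4] [618.1 136.2 165. ]
flange 1544 (array([545.2,  91.1]), array([166.4, 151.5]), 81.13) [531.8  82.  144.8] [621.3 183.7 149. ]
potfit [ 567.06088621 -297.0790563 ] 39.171283334475156
S stand 359 (array([ 452.4, -273.7]), array([137.3,  72.4]), 88.31) [ 463.  -295.7   94.4] [ 490.6 -206.1   99. ]
S brush 86 (array([ 451.8, -305.8]), array([22.5, 19. ]), 5.5) [ 455.  -304.3  162.4] [ 463.7 -296.   167.5]
S pot 291 (array([ 571., -297.]), array([85.2, 80.5]), 32.73) [ 570.8 -296.6   57.9] [ 612.7 -255.5   63.2]
S bar 412 (array([516.2,  91. ]), array([77.6, 14.5]), 76.72) [518.2  92.5 196.8] [531.  128.9 203.4]
S turq 664 (array([ 511.1, -187.7]), array([109.5,  47.2]), 27.92) [ 487.7 -199.5  104. ] [ 570.  -169.2  151.6]
S big 1288 (array([442.3, -61.1]), array([248.7,  66.1]), 25.3) [375.9 -91.3 144.8] [544.8  16.1 209.4]
```

```bash
python3 -m inch '{"gripper":[0.09,0.09,0.09,0.09,0.09,0.09,0.09,0.09,0.09,0.09,0.09,0.09],"offset":[[0,0,0],[0,0,0],[0,0,0],[0,0,0],[0,0,0],[0,0,0],[0,0,0],[0,0,0],[0,0,0],[0,0,0],[0,0,0],[0,0,0]],"turn":[[0,0,-0.0938],[0,0,-0.0938],[0,0,-0.0938],[0,0,-0.0938],[0,0,-0.0938],[0,0,-0.0938],[0,0,-0.0938],[0,0,-0.0938],[0,0,-0.0938],[0,0,-0.0938],[0,0,-0.0938],[0,0,-0.0938]]}' && python3 -m inch '{"gripper":[0.09,0.09,0.09,0.09,0.09,0.09,0.09,0.09,0.09,0.09,0.09,0.09,0.09,0.09],"offset":[[0.0215,0.015,0],[0.0215,0.015,0],[0.0215,0.015,0],[0.0215,0.015,0],[0.0215,0.015,0],[0.0215,0.015,0],[0.0215,0.015,0],[0.0215,0.015,0],[0.0215,0.015,0],[0.0215,0.015,0],[0.0215,0.015,0],[0.0215,0.015,0],[0,0,0],[0,0,0]],"turn":[[0,0,0],[0,0,0],[0,0,0],[0,0,0],[0,0,0],[0,0,0],[0,0,0],[0,0,0],[0,0,0],[0,0,0],[0,0,0],[0,0,0],[0,0,0],[0,0,0]]}' && python3 - <<'E'
from h import *
from scipy.spatial.transform import Rotation as R
s=state(); print(R.from_quat(s['tool_rot'],scalar_first=True).as_matrix().round(3), s['joints'].round(2))
snap('wrist','w1')
P,_=pts('w1')
for n,(a,b) in dict(brush=(158,175),stand=(90,98),pot=(53,66)).items():
    q=P.reshape(-1,3); q=q[np.isfinite(q).all(1)&(q[:,2]>a)&(q[:,2]<b)]
    if n=='pot': q=q[(q[:,0]>515)&(abs(q[:,1]+297)<60)]
    else: q=q[(abs(q[:,0]-449)<45)&(abs(q[:,1]+306)<45)]
    if len(q)>5: r=cv2.minAreaRect(q[:,:2].astype(np.float32)); print(n,len(q),np.round(r[0],1),np.round(r[1],1),r[2],q.mean(0).round(1))
E
```

```text
t: 1.3
tool_pos: [269.3, -563.7, 226.3]
tool_rot: [-0.0, 0.706, 0.709, 0.0]
wrist_force: [-0.4, 0.1, -1.0]
gripper_width: 89.9
t: 2.7
tool_pos: [449.3, -305.4, 226.4]
tool_rot: [-0.0, 0.706, 0.708, -0.0]
wrist_force: [0.1, -0.3, -0.6]
gripper_width: 89.8
[[-0.002  1.    -0.001]
 [ 1.     0.002  0.   ]
 [ 0.    -0.001 -1.   ]] [ 0.76  0.33 -0.34  1.75  0.12  1.08  0.38]
brush 1338 [ 451.7 -306.5] [20.  20.5] 2.2696518898010254 [ 451.8 -305.4  164.4]
stand 4553 [ 451.7 -306.6] [66.2 66.4] 2.6847243309020996 [ 451.6 -301.1   94.9]
pot 2284 [ 571.6 -296.9] [82.6 83. ] 82.19507598876953 [ 576.5 -297.7   58.7]
```

View pics/w1.png

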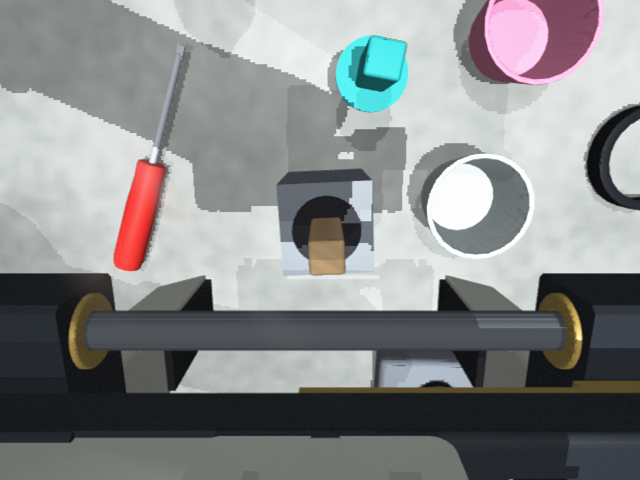

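The wrist picture shows the brush in the stand at (327,240) and the grey pot at (480,205). The wrist view and the top view agree to within 4 mm. Next I descend and grip.

```bash
python3 -m inch '{"gripper":[0.09,0.09,0.09,0.09,0.09,0.09,0.09,0.09],"offset":[[-0.001,0.0018,0.015],[0,0,0.02],[0,0,0.02],[0,0,0.02],[0,0,0.02],[0,0,0.02],[0,0,0],[0,0,0]],"turn":[[0,0,-0.035],[0,0,0],[0,0,0],[0,0,0],[0,0,0],[0,0,0],[0,0,0],[0,0,0]]}' && python3 -m inch '{"gripper":[0.01,0.01,0.01,0.01,0.01,0.01,0.01,0.01,0.01,0.01],"offset":[[0,0,0],[0,0,0],[0,0,0],[0,0,0],[0,0,0],[0,0,0],[0,0,0],[0,0,0],[0,0,0],[0,0,0]],"turn":[[0,0,0],[0,0,0],[0,0,0],[0,0,0],[0,0,0],[0,0,0],[0,0,0],[0,0,0],[0,0,0],[0,0,0]]}' 30
```

```text
t: 3.55
tool_pos: [450.5, -307.6, 111.8]
tool_rot: [-0.0, 0.695, 0.719, -0.0]
wrist_force: [-0.5, 0.4, 0.3]
gripper_width: 89.9
t: 4.55
tool_pos: [451.1, -306.9, 111.7]
tool_rot: [-0.0, 0.694, 0.72, -0.0]
wrist_force: [-0.6, -0.7, -0.6]
gripper_width: 20.0
```

```bash
python3 -m inch '{"gripper":[0.01,0.01,0.01,0.01,0.01,0.01,0.01,0.01,0.01,0.01,0.01,0.01,0.01,0.01,0.01],"offset":[[0,0,-0.01],[0,0,-0.018],[0,0,-0.018],[0,0,-0.018],[0,0,-0.018],[0,0,-0.018],[0,0,0],[0.001,0.02,0],[0.001,0.02,0],[0.001,0.02,0],[0.001,0.02,0],[0.001,0.02,0],[0.001,0.02,0],[0,0,0],[0,0,0]],"turn":[[0,0,0],[0,0,0],[0,0,0],[0,0,0],[0,0,0],[0,0,0],[0,0,0],[0,0,0],[0,0,0],[0,0,0],[0,0,0],[0,0,0],[0,0,0],[0,0,0],[0,0,0]]}' && python3 - <<'E'
from h import *
snap('scene','s1')
P,_=pts('s1'); 
q=P.reshape(-1,3);q=q[np.isfinite(q).all(1)]
q=q[(abs(q[:,0]-570)<35)&(abs(q[:,1]+297)<30)]
for lo,hi in [(105,112),(112,118),(118,130),(130,150),(150,170),(170,190),(190,203)]:
    r=q[(q[:,2]>lo)&(q[:,2]<hi)]; print(lo,len(r),r.mean(0).round(1) if len(r) else '', (np.ptp(r,0)).round(0) if len(r) else '')
z=np.load('pics/s1.npz');cv2.imwrite('pics/s1c.png',cv2.resize(z['p'][100:320,120:340,::-1],None,fx=2.7,fy=2.7))
E
```

```text
t: 6.05
tool_pos: [570.5, -296.2, 210.8]
tool_rot: [-0.001, 0.694, 0.72, -0.0]
wrist_force: [-0.6, -0.2, -0.6]
gripper_width: 20.0
105 1 [ 570.9 -292.6  111.4] [0. 0. 0.]
112 12 [ 575.  -293.1  115.8] [10. 13.  5.]
118 40 [ 574.6 -293.3  124.1] [12. 13. 12.]
130 65 [ 574.5 -293.7  140.3] [14. 14. 19.]
150 63 [ 574.4 -293.6  160.5] [14. 13. 19.]
170 37 [ 574.4 -293.5  176.3] [12. 12. 12.]
190 242 [ 578.3 -289.8  198.8] [50. 49. 11.]
```

View pics/s1c.png

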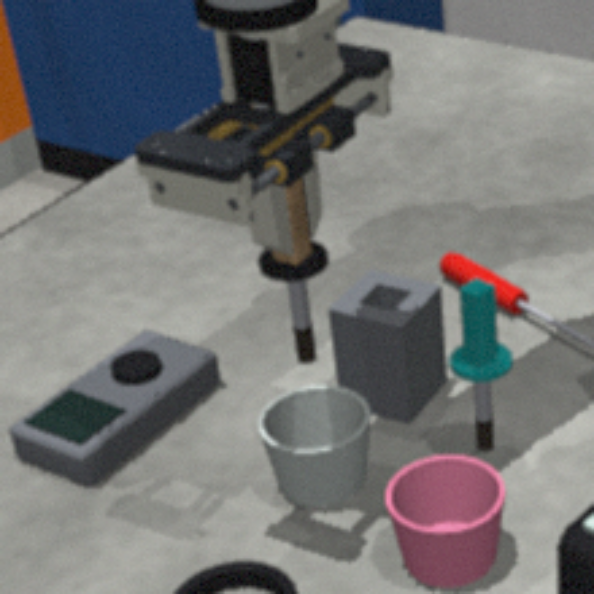

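The brush is upright in the gripper at crop (300,300), with its tip above the grey pot at (315,440). I'll dip it now.

```bash
python3 -m inch '{"gripper":[0.01,0.01,0.01,0.01,0.01,0.01,0.01,0.01,0.01,0.01,0.01],"offset":[[0,0,0.015],[0,0,0.015],[0,0,0.015],[0,0,0.015],[0,0,0.015],[0,0,0.015],[0,0,0.01],[0,0,0],[0,0,0],[0,0,0],[0,0,0]],"turn":[[0,0,0],[0,0,0],[0,0,0],[0,0,0],[0,0,0],[0,0,0],[0,0,0],[0,0,0],[0,0,0],[0,0,0],[0,0,0]]}'
```

```text
t: 7.2
tool_pos: [571.3, -296.7, 112.5]
tool_rot: [0.001, 0.694, 0.72, 0.0]
wrist_force: [-0.7, -0.9, -0.7]
gripper_width: 19.7
```

```bash
python3 -m inch '{"gripper":[0.01,0.01,0.01,0.01,0.01,0.01,0.01,0.01,0.01,0.01,0.01,0.01,0.01],"offset":[[0,0,0.004],[0,0,0],[0,0,0],[0,0,-0.01],[0,0,-0.02],[0,0,-0.02],[0,0,-0.02],[0,0,-0.02],[0,0,-0.02],[0,0,-0.02],[0,0,-0.02],[0,0,-0.02],[0,0,-0.012]],"turn":[[0,0,0],[0,0,0],[0,0,0],[0,0,0],[0,0,0],[0,0,0],[0,0,0],[0,0,0],[0,0,0],[0,0,0],[0,0,0],[0,0,0],[0,0,0]]}' && python3 -m inch '{"gripper":[0.01,0.01,0.01,0.01,0.01,0.01,0.01,0.01,0.01,0.01,0.01,0.01,0.01,0.01,0.01,0.01],"offset":[[0.0283,-0.0062,0],[0.0283,-0.0062,0],[0.0283,-0.0062,0],[0.0283,-0.0062,0],[0.0283,-0.0062,0],[0.0283,-0.0062,0],[0.0283,-0.0062,0],[0.0283,-0.0062,0],[0.0283,-0.0062,0],[0.0283,-0.0062,0],[0.0283,-0.0062,0],[0.0283,-0.0062,0],[0.0283,-0.0062,0],[0.0283,-0.0062,0],[0,0,0],[0,0,0]],"turn":[[0,0,0],[0,0,0],[0,0,0],[0,0,0],[0,0,0],[0,0,0],[0,0,0],[0,0,0],[0,0,0],[0,0,0],[0,0,0],[0,0,0],[0,0,0],[0,0,0],[0,0,0],[0,0,0]]}' && python3 - <<'E'
from h import *
snap('wrist','w2'); snap('scene','s2')
z=np.load('pics/w2.npz');y=np.load('pics/s2.npz')
a=cv2.resize(z['p'][:,:,::-1],(480,360));b=cv2.resize(y['p'][80:320,330:490,::-1],(320,480))
c=np.zeros((480,800,3),np.uint8);c[:360,:480]=a;c[:,480:]=b;cv2.imwrite('pics/c2.png',c)
def rect(p):
    r=cv2.minAreaRect(p[:,:2].astype(np.float32)); return np.round(r[0],1),np.round(r[1],1),round(r[2],2)
for n in('w2','s2'):
    P,_=pts(n); q=P.reshape(-1,3);q=q[np.isfinite(q).all(1)]
    for m,(lo,hi,x0,y0,r) in dict(bar=(188,206,513,90,50),brush=(195,218,470,96,9),brushs=(207,225,470,96,14),flange=(141.5,147,545,83,82),captop=(157,165,545,83,60)).items():
        p=q[(q[:,2]>lo)&(q[:,2]<hi)&(np.hypot(q[:,0]-x0,q[:,1]-y0)<r)]
        if m=='bar': p=p[p[:,0]>492]
        if len(p)>8: print(n,m,len(p),rect(p),p.mean(0).round(1),p.min(0).round(1),p.max(0).round(1))
        if m=='flange' and n=='w2' and len(p)>8:
            h=cv2.convexHull(p[:,:2].astype(np.float32)); print('hull',cv2.minEnclosingCircle(h))
E
```

```text
t: 8.5
tool_pos: [571.4, -296.6, 292.4]
tool_rot: [0.001, 0.694, 0.72, 0.0]
wrist_force: [1.1, 0.3, -0.2]
gripper_width: 20.1
t: 10.1
tool_pos: [469.8, 96.6, 290.0]
tool_rot: [0.0, 0.694, 0.72, -0.0]
wrist_force: [0.5, -0.9, -1.1]
gripper_width: 19.9
w2 bar 1947 (array([516.8, 102.6]), array([54.9, 14. ]), 79.01) [516.1 104.9 199.8] [505.5  76.8 188.3] [527.2 129.7 203.9]
w2 brush 33 (array([470.9, 103. ]), array([8.6, 1.4]), 6.25) [470.9 103.3 198.1] [466.7 101.9 195.2] [475.2 103.8 201.6]
w2 flange 7712 (array([548.5, 123.2]), array([151.5,  74.2]), 1.35) [542.6 130.6 144.1] [473.4  84.8 141.5] [624.8 160.3 147. ]
hull ((549.1227416992188, 97.3162841796875), 75.74617004394531)
w2 captop 10385 (array([548.7, 102.7]), array([109.2,  71.9]), 2.25) [553.6 100.6 160.8] [494.6  66.4 157. ] [604.1 138.6 164.8]
s2 bar 392 (array([515.6,  90.7]), array([76.7, 14.6]), 77.11) [518.1  92.3 197.4] [505.1  53.  188.1] [527.5 129.  203.9]
s2 brush 85 (array([474.6,  95.8]), array([ 8.8, 14. ]), 9.48) [475.4  96.2 206.7] [469.1  88.1 195.2] [478.8 102.4 217.9]
s2 brushs 79 (array([475. ,  95.5]), array([ 8.3, 14.2]), 3.68) [475.6  96.1 216.3] [470.5  88.1 207.4] [479.2 102.4 224.8]
s2 flange 1283 (array([551.6,  84.8]), array([149.5, 150. ]), 10.9) [569.4  96.5 144. ] [473.    9.4 141.5] [626.3 159.5 147. ]
s2 captop 2029 (array([549. ,  84.6]), array([106.1, 106.8]), 35.56) [552.3  85.3 160.7] [492.4  31.2 157. ] [604.9 137.4 165. ]
```

View pics/c2.png

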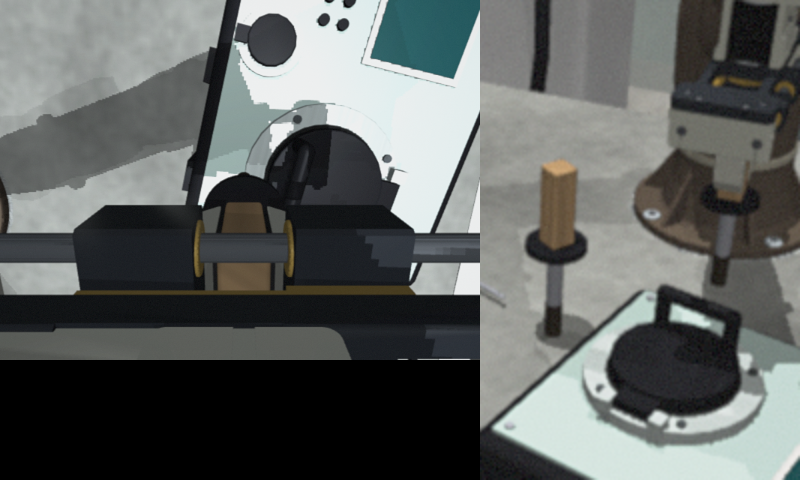

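The wrist view (left) shows the brush with the bail handle ahead of it. The scene crop (right) shows the brush upright at (722,230) in front of the handle at (700,300). The scene and wrist views agree on the inlet at about (548.5, 84.3), and the top view was about 4 mm off. I'll approach the seam.

```bash
python3 -m inch '{"gripper":[0.01,0.01,0.01,0.01,0.01,0.01,0.01,0.01],"offset":[[-0.001,0.009,0],[0,0.008,0.0],[0,0,0.012],[0,0,0.012],[0,0,0.012],[0,0,0.01],[0,0,0],[0,0,0]],"turn":[[0,0,0],[0,0,0],[0,0,0],[0,0,0],[0,0,0],[0,0,0],[0,0,0],[0,0,0]]}' && python3 -m inch '{"gripper":[0.01,0.01,0.01,0.01],"offset":[[0,0,0.0015],[0,0,0.001],[0,0,0],[0,0,0]],"turn":[[0,0,0],[0,0,0],[0,0,0],[0,0,0]]}'
```

```text
t: 11.0
tool_pos: [486.9, 95.9, 243.5]
tool_rot: [-0.0, 0.694, 0.72, -0.0]
wrist_force: [-0.7, 0.2, -0.9]
gripper_width: 19.9
t: 11.4
tool_pos: [486.9, 96.0, 241.4]
tool_rot: [-0.0, 0.694, 0.72, 0.0]
wrist_force: [-2.2, 0.9, 1.2]
gripper_width: 19.7
```

```bash
python3 -m inch '{"gripper":[0.01,0.01,0.01,0.01],"offset":[[0,0,0.0008],[0,0,0],[0,0,0],[0,0,0]],"turn":[[0,0,0],[0,0,0],[0,0,0],[0,0,0]]}' && python3 - <<'E'
from h import *
print(state()['wrist_force'],state()['wrist_torque'])
snap('scene','s3')
y=np.load('pics/s3.npz');cv2.imwrite('pics/s3c.png',cv2.resize(y['p'][130:310,360:510,::-1],(600,600)[:2] and (500,600)))
P,_=pts('s3'); q=P.reshape(-1,3);q=q[np.isfinite(q).all(1)]
for lo,hi in [(141,150),(150,160),(165,175),(175,190),(205,221)]:
    p=q[(q[:,2]>lo)&(q[:,2]<hi)&(np.hypot(q[:,0]-487,q[:,1]-96)<(11 if hi<165 else 14))]
    if len(p): print(lo,len(p),p.mean(0).round(1))
E
```

```text
t: 11.8
tool_pos: [487.0, 96.0, 240.6]
tool_rot: [0.0, 0.694, 0.72, 0.0]
wrist_force: [-4.1, 0.9, 4.8]
gripper_width: 19.8
[-4.09717831  0.90207937  4.83106577] [ 0.14566769  1.00885003 -0.01563431]
150 10 [491.1  97.6 158.4]
165 17 [493.1  95.8 167.9]
175 11 [490.1  97.8 187.8]
205 28 [492.3  96.3 208.1]
```

View pics/s3c.png

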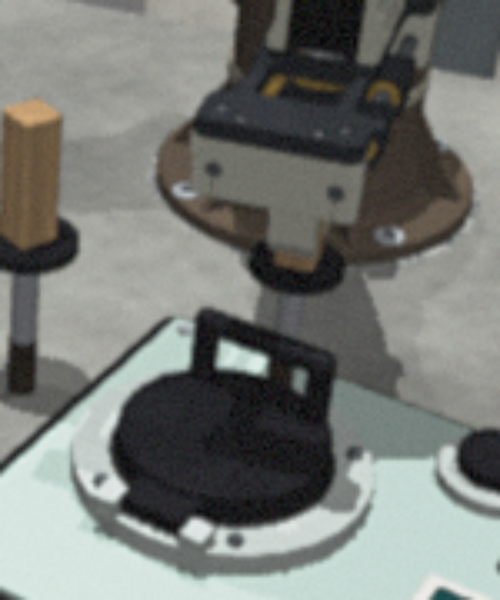

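The scene crop shows the tip behind the bail at the cap's front seam, around (285,375). The 4.8 N upward and 4 N backward readings mean it touches both the ledge and the cap edge. I'll take the brush back to the stand.

```bash
python3 -m inch '{"gripper":[0.01,0.01,0.01,0.01,0.01],"offset":[[0,-0.001,-0.006],[0,0,-0.012],[0,0,-0.014],[0,0,-0.014],[0,0,-0.014]],"turn":[[0,0,0],[0,0,0],[0,0,0],[0,0,0],[0,0,0]]}' && python3 -m inch '{"gripper":[0.01,0.01,0.01,0.01,0.01,0.01,0.01,0.01,0.01,0.01,0.01,0.01,0.01,0.01,0.01,0.01],"offset":[[-0.0287,-0.0035,0],[-0.0287,-0.0035,0],[-0.0287,-0.0035,0],[-0.0287,-0.0035,0],[-0.0287,-0.0035,0],[-0.0287,-0.0035,0],[-0.0287,-0.0035,0],[-0.0287,-0.0035,0],[-0.0287,-0.0035,0],[-0.0287,-0.0035,0],[-0.0287,-0.0035,0],[-0.0287,-0.0035,0],[-0.0287,-0.0035,0],[-0.0287,-0.0035,0],[0,0,0],[0,0,0]],"turn":[[0,0,0],[0,0,0],[0,0,0],[0,0,0],[0,0,0],[0,0,0],[0,0,0],[0,0,0],[0,0,0],[0,0,0],[0,0,0],[0,0,0],[0,0,0],[0,0,0],[0,0,0],[0,0,0]]}' && python3 - <<'E'
from h import *
snap('scene','s4')
P,_=pts('s4'); q=P.reshape(-1,3);q=q[np.isfinite(q).all(1)]
q=q[(np.hypot(q[:,0]-451,q[:,1]+307)<20)]
for lo,hi in [(203,213),(213,225),(225,240),(240,260),(260,280)]:
    p=q[(q[:,2]>lo)&(q[:,2]<hi)]
    if len(p): print(lo,len(p),p.mean(0).round(1),p.min(0).round(1))
E
```

```text
t: 12.35
tool_pos: [486.6, 95.7, 301.9]
tool_rot: [0.001, 0.695, 0.719, 0.001]
wrist_force: [0.5, -0.3, -1.3]
gripper_width: 19.8
t: 13.95
tool_pos: [451.4, -308.0, 300.9]
tool_rot: [0.0, 0.695, 0.719, 0.0]
wrist_force: [0.8, -0.4, -1.6]
gripper_width: 19.6
203 29 [ 456.5 -304.9  209. ] [ 449.6 -310.9  204.7]
213 38 [ 456.5 -305.7  219.6] [ 450.7 -314.2  213.8]
225 46 [ 455.7 -305.5  232.5] [ 449.4 -313.2  225.2]
240 60 [ 455.6 -305.8  249.8] [ 449.5 -315.2  240.5]
260 52 [ 456.4 -305.5  268.3] [ 450.7 -313.5  260.4]
```

```bash
python3 -m inch '{"gripper":[0.01,0.01,0.01,0.01,0.01,0.01,0.01,0.01,0.01,0.01,0.01,0.01],"offset":[[0.001,0,0.025],[0,0,0.025],[0,0,0.025],[0,0,0.015],[0,0,0.015],[0,0,0.015],[0,0,0.015],[0,0,0.015],[0,0,0.015],[0,0,0.015],[0,0,0.007],[0,0,0]],"turn":[[0,0,0],[0,0,0],[0,0,0],[0,0,0],[0,0,0],[0,0,0],[0,0,0],[0,0,0],[0,0,0],[0,0,0],[0,0,0],[0,0,0]]}' && python3 -m inch '{"gripper":[0.01,0.01,0.01],"offset":[[0,0,0.001],[0,0,0],[0,0,0]],"turn":[[0,0,0],[0,0,0],[0,0,0]]}'
```

```text
t: 15.2
tool_pos: [451.3, -305.4, 113.0]
tool_rot: [-0.001, 0.694, 0.72, 0.0]
wrist_force: [0.8, 0.4, 1.0]
gripper_width: 19.8
t: 15.5
tool_pos: [451.7, -306.6, 113.1]
tool_rot: [0.001, 0.694, 0.72, 0.0]
wrist_force: [-0.4, -0.4, -1.1]
gripper_width: 19.4
```

```bash
python3 -m inch '{"gripper":[0.03,0.09,0.09,0.09,0.09,0.09,0.09,0.09,0.09,0.09,0.09,0.09,0.09,0.09,0.09,0.09,0.09,0.09],"offset":[[0,0,0],[0,0,0],[0,0,0],[0,0,0],[0,0,0],[0,0,0],[0,0,0],[0,0,0],[0,0,0],[0,0,-0.01],[0,0,-0.02],[0,0,-0.025],[0,0,-0.025],[0,0,-0.025],[0,0,-0.025],[0,0,-0.025],[0,0,-0.025],[0,0,-0.01]],"turn":[[0,0,0],[0,0,0],[0,0,0],[0,0,0],[0,0,0],[0,0,0],[0,0,0],[0,0,0],[0,0,0],[0,0,0],[0,0,0],[0,0,0],[0,0,0],[0,0,0],[0,0,0.075],[0,0,0.075],[0,0,0.077],[0,0,0]]}' && python3 - <<'E'
from h import *
snap('top','t5');snap('scene','s5')
for n in('t0','t5','s0','s5'):
    P,_=pts(n); q=P.reshape(-1,3);q=q[np.isfinite(q).all(1)]
    for m,(x0,y0,r,lo,hi) in dict(brush=(450,-306,18,150,175),pot=(570,-297,60,53,66)).items():
        p=q[(q[:,2]>lo)&(q[:,2]<hi)&(np.hypot(q[:,0]-x0,q[:,1]-y0)<r)]
        print(n,m,len(p),p.mean(0).round(1) if len(p) else '')
E
```

```text
t: 17.3
tool_pos: [452.2, -306.7, 305.6]
tool_rot: [0.002, 0.772, 0.636, 0.001]
wrist_force: [-0.6, -0.6, -0.5]
gripper_width: 89.8
t0 brush 106 [ 447.4 -305.5  164.2]
t0 pot 231 [ 570.2 -298.4   59.3]
t5 brush 89 [ 449.4 -303.2  163.5]
t5 pot 231 [ 569.6 -298.9   59.5]
s0 brush 116 [ 455.1 -303.9  159.8]
s0 pot 325 [ 571.1 -297.1   57.5]
s5 brush 113 [ 456.3 -303.9  159.7]
s5 pot 330 [ 570.4 -297.3   57.5]
```

The brush is back at its original height and place, and the pot hasn't moved. Next I go to the cap handle.

```bash
python3 -m inch '{"gripper":[0.09,0.06,0.06,0.06,0.06,0.06,0.06,0.06,0.06,0.06,0.06,0.06,0.06,0.06,0.06,0.06,0.06,0.06,0.06],"offset":[[0.02874,-0.001,0],[0.02874,-0.001,0],[0.02874,-0.001,0],[0.02874,-0.001,0],[0.02874,-0.001,0],[0.02874,-0.001,0],[0.02874,-0.001,0],[0.02874,-0.001,0],[0.02874,-0.001,0],[0.02874,-0.001,0],[0.02874,-0.001,0],[0.02874,-0.001,0],[0.02874,-0.001,0],[0.02874,-0.001,0],[0,0,0.025],[0,0,0.025],[0,0,0.02],[0,0,0],[0,0,0]],"turn":[[0,0,0],[0,0,0],[0,0,0],[0,0,0],[0,0,0],[0,0,0],[0,0,0],[0,0,0],[0,0,0],[0,0,0],[0,0,0],[0,0,0],[0,0,0],[0,0,0],[0,0,0],[0,0,0],[0,0,0],[0,0,0],[0,0,0]]}'
```

```text
t: 19.3
tool_pos: [513.6, 91.1, 231.9]
tool_rot: [-0.001, 0.771, 0.637, -0.001]
wrist_force: [0.1, -1.0, 0.9]
gripper_width: 60.0
```

```bash
python3 -m inch '{"gripper":[0.06,0.06,0.06,0.06,0.06,0.06,0.06],"offset":[[0,0.0015,0.01],[0,0,0.012],[0,0,0.012],[0,0,0.012],[0,0,0.01],[0,0,0],[0,0,0]],"turn":[[0,0,0],[0,0,0],[0,0,0],[0,0,0],[0,0,0],[0,0,0],[0,0,0]]}' && python3 -m inch '{"gripper":[0.005,0.005,0.005,0.005,0.005,0.005,0.005,0.005,0.005,0.005],"offset":[[0,0,0],[0,0,0],[0,0,0],[0,0,0],[0,0,0],[0,0,0],[0,0,0],[0,0,0],[0,0,0],[0,0,0]],"turn":[[0,0,0],[0,0,0],[0,0,0],[0,0,0],[0,0,0],[0,0,0],[0,0,0],[0,0,0],[0,0,0],[0,0,0]]}' 50
```

```text
t: 20.0
tool_pos: [515.6, 91.0, 176.2]
tool_rot: [-0.0, 0.771, 0.636, -0.0]
wrist_force: [-0.1, 0.9, 0.4]
gripper_width: 59.9
t: 21.0
tool_pos: [513.3, 91.4, 176.3]
tool_rot: [-0.001, 0.771, 0.637, -0.002]
wrist_force: [-8.8, -0.1, 7.6]
gripper_width: 13.0
```

```bash
python3 -m inch '{"gripper":[0.005,0.005,0.005,0.005,0.005,0.005,0.005,0.005],"offset":[[0,-0.002,0],[0,0,0],[0,0.0006,-0.002],[0,0.0006,-0.002],[0,0.0006,-0.002],[0,0.0006,-0.002],[0,0,0],[0,0,0]],"turn":[[0,0,0],[0,0,0],[0.02,0,0],[0.02,0,0],[0.02,0,0],[0.02,0,0],[0,0,0],[0,0,0]]}'
```

```text
t: 21.8
tool_pos: [516.0, 90.8, 184.6]
tool_rot: [-0.032, 0.771, 0.636, -0.026]
wrist_force: [-4.6, 2.0, -8.0]
gripper_width: 12.5
```

```bash
python3 -m inch '{"gripper":[0.005,0.005,0.005,0.005,0.005,0.005,0.005,0.005,0.005,0.005,0.005,0.005,0.005],"offset":[[0,0.0005,-0.0017],[0,0.0005,-0.0017],[0,0.0005,-0.0017],[0,0.0005,-0.0017],[0,0.0005,-0.0017],[0,0.0005,-0.0017],[0,0.0005,-0.0017],[0,0.0005,-0.0017],[0,0.0005,-0.0017],[0,0.0005,-0.0017],[0,0,0],[0,0,0],[0,0,0]],"turn":[[0.017,0,0],[0.017,0,0],[0.017,0,0],[0.017,0,0],[0.017,0,0],[0.017,0,0],[0.017,0,0],[0.017,0,0],[0.017,0,0],[0.017,0,0],[0,0,0],[0,0,0],[0,0,0]]}' && python3 - <<'E'
from h import *
snap('scene','s6'); snap('top','t6')
P,_=pts('s6'); q=P.reshape(-1,3);q=q[np.isfinite(q).all(1)]
a=-0.192; d=q-np.array([548.5,84.3,130]); L=np.c_[d[:,0]*np.cos(a)+d[:,1]*np.sin(a),-d[:,0]*np.sin(a)+d[:,1]*np.cos(a),d[:,2]]
# cap top surface: points on |y|<50 , fit z vs x
p=L[(abs(L[:,1])<30)&(L[:,0]>-12)&(L[:,0]<40)&(L[:,2]>28)&(L[:,2]<60)]
print(len(p))
for i in range(5):
    c=np.polyfit(p[:,0],p[:,2],1); e=abs(p[:,2]-np.polyval(c,p[:,0])); p=p[e<max(2,2*np.median(e))]
print('cap angle',-np.arctan(c[0]),c,len(p))
z=np.load('pics/s6.npz');cv2.imwrite('pics/s6c.png',cv2.resize(z['p'][130:330,200:540,::-1],(800,470)))
for n in('t0','t6','s0','s6'):
    Q,_=pts(n); q=Q.reshape(-1,3);q=q[np.isfinite(q).all(1)]
    for m,(x0,y0,r,lo,hi) in dict(brush=(450,-306,18,155,175),pot=(570,-297,60,53,66),aux=(493,210,35,136,170)).items():
        p=q[(q[:,2]>lo)&(q[:,2]<hi)&(np.hypot(q[:,0]-x0,q[:,1]-y0)<r)]
        print(n,m,len(p),p.mean(0).round(1) if len(p) else '')
E
```

```text
t: 23.1
tool_pos: [523.0, 89.4, 200.2]
tool_rot: [-0.097, 0.765, 0.631, -0.08]
wrist_force: [-6.7, 3.1, -13.1]
gripper_width: 12.4
870
cap angle 0.24822602908416164 [-0.25345314 47.46409397] 788
t0 brush 100 [ 447.3 -306.   164.9]
t0 pot 231 [ 570.2 -298.4   59.3]
t0 aux 590 [487.  210.2 145.5]
t6 brush 99 [ 449.3 -305.8  164.6]
t6 pot 233 [ 569.9 -299.3   59.4]
t6 aux 527 [486.2 212.5 146.4]
s0 brush 86 [ 455.  -304.3  162.4]
s0 pot 325 [ 571.1 -297.1   57.5]
s0 aux 724 [497.3 213.  144.1]
s6 brush 87 [ 455.7 -304.3  162. ]
s6 pot 314 [ 571.5 -298.2   57.6]
s6 aux 719 [497.4 213.  144. ]
```

View pics/s6c.png

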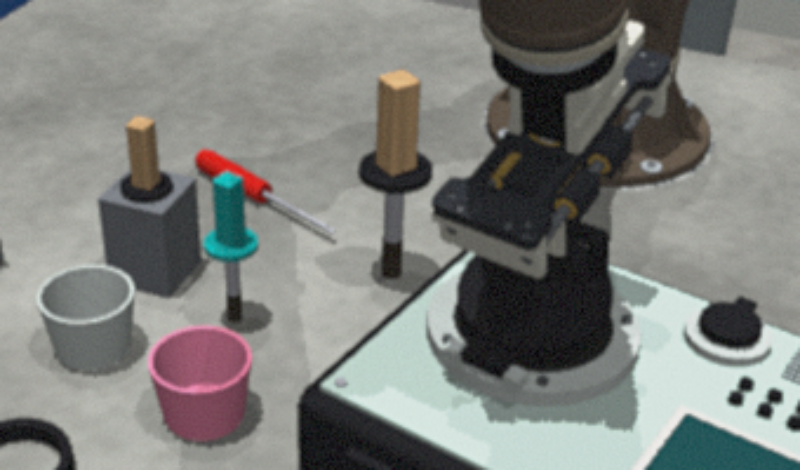

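The picture shows the cap raised and held in the gripper at (540,280), the brush upright in its stand at (145,190), and the small cap shut. I'll hold for a moment to check it stays steady, then hand in.

```bash
python3 -m inch '{"gripper":[0.005,0.005,0.005,0.005,0.005,0.005,0.005,0.005],"offset":[[0,0,0],[0,0,0],[0,0,0],[0,0,0],[0,0,0],[0,0,0],[0,0,0],[0,0,0]],"turn":[[0,0,0],[0,0,0],[0,0,0],[0,0,0],[0,0,0],[0,0,0],[0,0,0],[0,0,0]]}' && python3 - <<'E'
from h import *
s=state();print(s['tool_pos'],s['wrist_force'],abs(s['joint_vel']).max())
if abs(s['tool_pos'][2]-200.2)<1.5: print(close_job())
E
```

```text
t: 24.0
tool_pos: [523.1, 89.4, 200.3]
tool_rot: [-0.097, 0.765, 0.631, -0.08]
wrist_force: [-7.6, 2.8, -5.6]
gripper_width: 12.3
[523.07820588  89.44351713 200.25710468] [-7.61776399  2.78611944 -5.64610005] 0.008723100444389141
the job is handed in; nothing more can be done
None
```

The job is done and handed in at about 24 s, with the large cap still held open in the gripper.

**What I did:** I took the smaller wooden brush from its stand and dipped its tip to about 12–16 mm above the table inside the grey pot. I touched it lightly to the front seam (about 5 N) and put it back in the stand. Then I gripped the cap's handle, broke the seal along the hinge arc and opened the cap.

**Last checks:**
- **Cap:** the depth images gave an angle of 0.248 rad, a gap of about 30 mm. It held steady for the last 0.8 s, with the tool position changing by about 0.1 mm.
- **Brush:** it is upright in its stand, within 2 mm of where it started.
- **Pot and small cap:** the pot is within about 1 mm of where it was, and the small cap is shut.

**Disagreements and limits:**
- **Cameras:** the top camera read about 4 mm lower in x than the wrist and scene cameras, so I used the latter two.
- **Handle:** on closing, the gripper was pulled about 2 mm sideways with about 9 N. I eased that off before pulling.
- **Gripper opening:** it read 12.3 mm at the end, against the bar's nominal 14 mm. The grip held.
- **Dip:** I judged the depth from the tool's height, because the tip could not be seen inside the pot.

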